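# Earth the pier: hang the copper saddle on the earth rail

## Robot

A 6-joint arm with a two-finger parallel gripper is mounted at the origin on the work surface. World frame = base frame: x ahead of the robot, y to its left, z up, the work surface at z = 0. Lengths are in m, angles in rad, forces in N, time in s.
With the tool pointing down it reaches from about 0.25 to 0.775 m from the base axis. Payload 4 kg.
Tool frame: the origin (TCP) lies between the finger pads; the fingertips stand 14 mm ahead of it and the grasp point (between the pads) lies 5 mm behind it; z points along the fingers, y is the line along which they close (so a half turn about z gives the same grasp; the last joint's range is limited). The gripper opens to 94 mm and grips with 3 to 60 N. Pads are 16 mm wide; open, the fingers measure 119 mm over their backs; the gripper's body (75 mm by 177 mm) begins 78 mm behind the grasp point.
Start: joints at [-1.235, 0.087, 1.371, -0, 1.684, -0.103], TCP at [0.234, -0.498, 0.22] pointing down, gripper open.
Joint ranges: [-3.1, 3.1], [-0.76, 2.03], [0.27, 2.55], [-1.08, 4.22], [0.17, 2.65], [-2.57, 2.57]. Speed limits (rad/s): [2.79, 2.79, 3.14, 3.14, 3.14, 3.14].

## Interface

Orientations are given as [roll, pitch, yaw] about the fixed x, y, z axes, in that order (R = Rz(yaw) Ry(pitch) Rx(roll)).
In Python, from bench import robot, snapshot gives the robot as it stands.
- The arm moves only by the tool carry_out, never from a script. Its argument "motion" is text: rows parted by semicolons, each of 4 numbers parted by spaces: the shift along the tool's x, y, z each as a share of 0.15 m, from -1 to 1, then the turn about the tool's z as a share of 180 degrees, from -1 to 1. A call has exactly 8 rows; each row is the pose to reach, as a shift and turn from the pose commanded when the call began, along the tool's axes at that moment, turning the shorter way round; what a row does not reach only later rows make up. A row lasts 1/10 s, in which the tool goes at most 50 mm and 8.59 degrees, less where a joint would pass 70% of its speed; a pose out of reach is approached as far as the arm can. A call with a number of a shift or a turn outside -1 to 1 is refused whole. A call with a gripper value outside its range is refused whole. "grip" is the opening, from -1 (shut) to 1 (fully open), set as the call begins (left out, the last holds). The fingers move at their own pace and stop on an object; the grip force is fixed at half the most. Time passes only in rows, so rows that repeat a pose let the fingers close, or fill a call up. It gives the time, the measured TCP pose, the force, the opening and the grip force at its end, in the units of the state.
- robot.get_obs(): the state, without advancing time (a new reading comes with each control period).
- snapshot(name): name is "side" or "top" or "wrist"; returns a dict with "image" (384x512x3 uint8, red, green, blue), "fx", "fy", "cx", "cy" (pixels), "distortion" ([k1, k2, p1, p2, k3] as OpenCV has them; the pictures are not rectified), "pose" (4x4, takes a point from camera to world coordinates); the wrist camera has in their place "hand_eye" (4x4, takes a point from camera to tool coordinates, whose origin is the TCP and whose axes are the flange's). Camera axes: x right, y up, looking along -z (the intrinsics and any distortion apply to the point x, -y, -z); pixel columns grow to the right and rows downward; lengths in m; the calibration is good to about 2 mm. A picture is of the moment at which its call begins: read the wrist's pose just before it. There is no depth.
- robot.close_job(): hands the job in; it is judged then, once.
The state is a dict: "time": time; "joint_positions": joint angles; "qvel": joint speeds; "joint_torque": joint torques, N m; "tool_pos": TCP position; "ee_rot": TCP orientation; "wrist_force": force on the tool from outside, world axes, zero at the start; "wrist_torque": the same for the moment, N m; "width": finger opening in m; "finger_force": force on a finger pad.
Only numpy, scipy, OpenCV 4.12 (cv2) and the standard library are available. Lean on these libraries where they do the work, as an engineer would, in place of code of your own. Each camera call takes 0.05 s, during which the arm holds its last target. There are 200 camera calls.

## Task

Pick up the copper earthing saddle, not the grey steel one like it, and hang it over the earth rail so that it straddles the bare brass stretch in the middle of the bar, one leg on each side, hanging freely and about straight down. Lower it onto the bar before letting go, rather than dropping it, and leave the grey saddle and the green geophone canister where they stand.

Things in the scene. Friction and masses are not known exactly. Their poses are not given: they have to be found in the camera images.
- copper_saddle: Copper earthing saddle with brass nut, 0.28 kg: an upside-down U of 4 mm strip standing on its leg edges. 50 mm wide over its flat legs (x), 42 mm clear between them, 36 mm long (y, the way the bar is to lie), 90 mm high (z), top corners bevelled over 12 mm; nut and stud rise 8 mm more. Origin: centre of the footprint at the leg edges, 86 mm below the underside of the top.
- steel_saddle: Grey painted steel saddle with a dark nut, of the same shape and size as the copper one and with its origin at the same place; to be left alone.
- rail_mid (a point): Earth rail, fixed: a level round bar, 14 mm diameter, on two posts. This point: on the bar's axis at mid-length, 140 mm above the shelf; y runs along the bar, z up. Bare brass reaches 50 mm either side of it; beyond, the bar is sleeved black (same diameter) up to the posts (18 mm thick, 155 mm high) 122 mm either side of the middle. Base plate 70 x 290 x 12 mm below.
- geophone: Green enamelled geophone canister, upright cylinder 62 mm in diameter, 66 mm high, with a black cap 12 mm high on top, 0.6 kg; origin at the centre of its underside; a bystander to be left alone.
Not all that is in view belongs to the job. There is more than one size of the copper_saddle; the one meant has the size given above.

How it is judged:
On the way:
1. the copper saddle, still gripped, is lowered over the bar until its top is within 20 mm of resting on it (x of copper_saddle in the frame of rail_mid between -0.03 and 0.03 m and y of copper_saddle in the frame of rail_mid between -0.04 and 0.04 m and angle between the y axis of copper_saddle and the y axis of rail_mid, either way round below 0.35 rad and angle between copper_saddle's own z axis and vertical below 0.35 rad and z of copper_saddle in the frame of rail_mid below -0.059 m and contact force between the fingers and copper_saddle above 0.5 N), for 0.1 s.
At the end, for the whole second after the job is handed in: The copper saddle hangs on the bar, released and at rest, one leg on each side: its centre within 40 mm of the middle along the bar and 30 mm across it, its channel within 20 degrees of the bar's direction and the saddle within 20 degrees of upright, its leg edges 60 to 95 mm below the bar's axis (x of copper_saddle in the frame of rail_mid between -0.03 and 0.03 m and y of copper_saddle in the frame of rail_mid between -0.04 and 0.04 m and angle between the y axis of copper_saddle and the y axis of rail_mid, either way round below 0.35 rad and angle between copper_saddle's own z axis and vertical below 0.35 rad and z of copper_saddle in the frame of rail_mid between -0.095 and -0.06 m and contact force between the fingers and copper_saddle below 0.1 N and linear speed of copper_saddle below 0.03 m/s and angular speed of copper_saddle below 0.3 rad/s); the robot touches nothing.
It fails at once if the grey steel saddle is moved by more than 20 mm (distance of steel_saddle from where it was at the start of the episode above 0.02 m).
It fails at once if the geophone canister is moved by more than 20 mm (distance of geophone from where it was at the start of the episode above 0.02 m).
It also fails if it takes over 43 s, if anything falls off the work surface, if the arm or the gripper's body presses on something with over 40 N, if the wrist force passes 120 N, or if a joint passes its speed limit or range.

## Working session

There is one attempt and no reset: what is moved stays moved. The work goes in short steps, Python scripts to look and compute and a tool call to move; the robot and the scene stay as the last step left them, time stands still between calls to the robot, and variables do not carry over. Pictures are saved under pics/ and viewed, at most 10 in all, crops included, and the job is handed in when it is done.

Besides the shell and the picture viewer there is one more tool, called after "Emit:" by a JSON object that holds its "name" and its "arguments". carry_out: Moves the arm, as the interface text tells. Shift numbers are shares of 0.15 m and turn numbers shares of 180 degrees, none past 1 either way. Its arguments: {"type":"object","properties":{"motion":{"type":"string"},"grip":{"type":"number"}},"required":["motion"]}

```bash
mkdir -p pics; cat > h.py <<'E'
import numpy as np, cv2, json
from bench import robot, snapshot
def save(n):
    s=snapshot(n); cv2.imwrite(f'pics/{n}.png',s['image'][:,:,::-1]); np.save(f'pics/{n}.npy',s,allow_pickle=True); return s
E
python3 - <<'E'
from h import *
o=robot.get_obs(); print(o['time'],o['tool_pos'],o['ee_rot'],o['width'])
a=save('top');b=save('side')
for s in(a,b): print(s['fx'],s['cx'],s['cy'],s['distortion'],np.round(s['pose'],3).tolist())
E
```

```text
0.0 [ 0.23351469 -0.4974006   0.21832498] [-3.13944506e+00 -2.64534478e-04  4.38778556e-01] 0.09424019531318721
479.3926011726749 249.35032509050453 190.86947687879268 [-0.00553562  0.          0.          0.          0.        ] [[0.018, 0.997, -0.08, 0.547], [-1.0, 0.018, 0.006, -0.028], [0.007, 0.08, 0.997, 1.265], [0.0, 0.0, 0.0, 1.0]]
451.426567645357 259.5136510791788 186.78438869318467 [-0.15944946  0.          0.          0.          0.        ] [[0.887, 0.339, -0.314, 0.34], [-0.462, 0.64, -0.614, -0.58], [-0.007, 0.69, 0.724, 0.742], [0.0, 0.0, 0.0, 1.0]]
```

View pics/top.png

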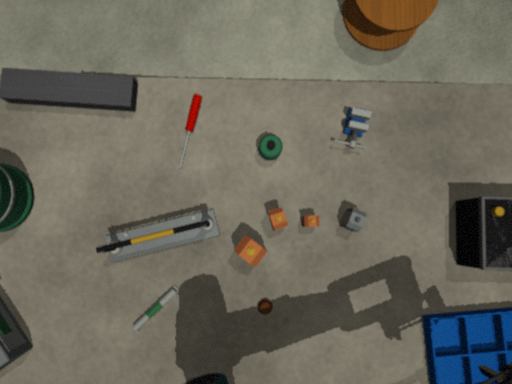

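View pics/side.png

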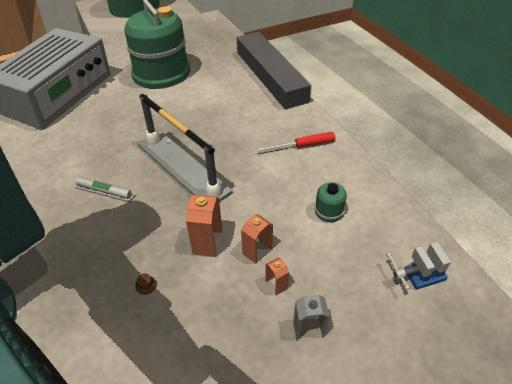

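The top view shows three copper saddles: large at (250,251), medium at (277,218) and small at (311,221). The grey one is at (352,218), the geophone at (270,146), and the rail's brass stretch is near (153,237). I'll measure their sizes against the grey one and check an enlarged crop.

```bash
cat >> h.py <<'E'
def ray(s,uv,T=None):
    T=s['pose'] if T is None else T
    K=np.array([[s['fx'],0,s['cx']],[0,s['fy'],s['cy']],[0,0,1]])
    p=cv2.undistortPoints(np.array([[uv]],float),K,np.array(s['distortion']))[0,0]
    d=T[:3,:3]@np.array([p[0],-p[1],-1]); return T[:3,3],d/np.linalg.norm(d)
def plane(s,uv,z,T=None):
    o,d=ray(s,uv,T); return o+d*(z-o[2])/d[2]
def tri(rs):
    A=sum(np.eye(3)-np.outer(d,d) for o,d in rs); b=sum((np.eye(3)-np.outer(d,d))@o for o,d in rs); return np.linalg.solve(A,b)
def blobs(img,lo,hi,amin=40):
    m=cv2.inRange(cv2.cvtColor(img,cv2.COLOR_RGB2HSV),lo,hi)
    n,l,st,c=cv2.connectedComponentsWithStats(m); return [(l==i,st[i],c[i]) for i in range(1,n) if st[i][4]>=amin]
def load(n): return np.load(f'pics/{n}.npy',allow_pickle=True).item()
E
python3 - <<'E'
from h import *
a=load('top');b=load('side')
for n,s in(('top',a),('side',b)):
    for nm,lo,hi,am in(('cop',(3,110,90),(15,255,255),40),('yel',(17,130,120),(32,255,255),6)):
        for m,st,c in blobs(s['image'],lo,hi,am): 
            r=cv2.minAreaRect(np.argwhere(m)[:,::-1].astype(np.float32)); print(n,nm,c.round(1),st[4],np.round(r[1],1),round(r[2],1))
t=cv2.resize(a['image'][190:275,225:375],None,fx=5,fy=5,interpolation=cv2.INTER_CUBIC)[:, :750]
u=cv2.resize(b['image'][185:345,180:340],None,fx=4,fy=4,interpolation=cv2.INTER_CUBIC)
cv2.imwrite('pics/c1.png',t[:,:,::-1]);cv2.imwrite('pics/c2.png',cv2.resize(u,(600,600))[:,:,::-1])
E
```

```text
top cop [392.8  20.1] 2024 [49. 92.] 90.0
top cop [277.5 218.2] 271 [20.6 15.2] 71.6
top cop [310.8 220.4] 149 [11. 14.] 90.0
top cop [250.  250.5] 530 [28.2 21.6] 36.9
top yel [499.3 210.7] 62 [8. 8.] 90.0
top yel [278.  217.8] 31 [5.4 5.8] 26.6
top yel [312.  220.5] 16 [3. 4.] 90.0
top yel [151.5 236. ] 209 [ 4.9 42.7] 76.0
top yel [250.4 251.1] 58 [8. 7.] 90.0
side cop [10.7 29.9] 1275 [29. 61.] 0.0
side cop [37.1 24.4] 305 [41. 13.] 90.0
side cop [435.8  72.5] 2384 [204.7  15.2] 35.9
side cop [269.   28.2] 45 [ 4.1 17.7] 76.0
side cop [200.9 225.4] 1433 [30.5 60.5] 2.0
side cop [251.8 235.6] 701 [26.3 44.9] 24.1
side cop [278.5 274.6] 478 [31.8 24.6] 63.4
side cop [145.8 277. ] 50 [10.6  5.4] 40.6
side yel [163.6   9.8] 72 [ 7.8 12.2] 56.3
side yel [172.5 120.2] 190 [33.8  5.7] 37.9
side yel [200.8 201.1] 67 [8. 9.] 90.0
side yel [256.4 221.2] 36 [6. 6.] 90.0
side yel [277. 264.] 21 [4. 4.] 90.0
```

View pics/c1.png

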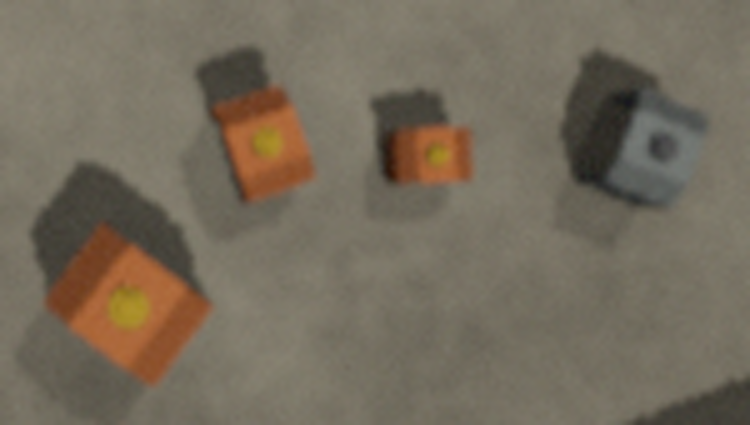

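View pics/c2.png

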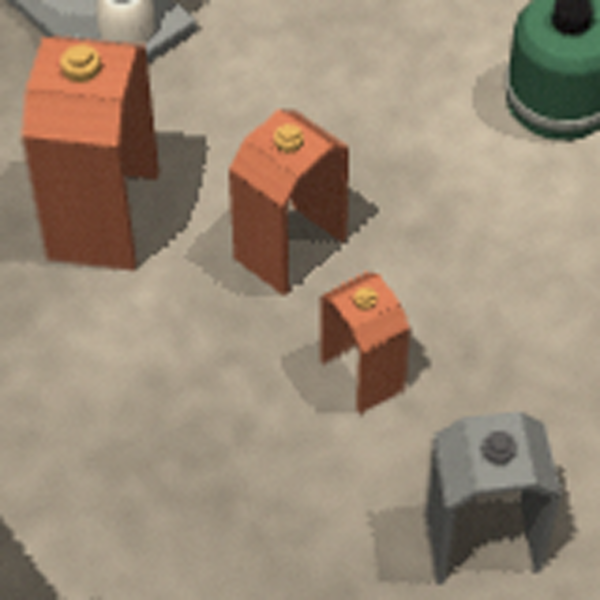

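The medium saddle at top (277,218) and side (256,221) is the one meant. Its outline of 20.6 x 15.2 px at about 410 px/m gives 50 x 36 mm, and it matches the grey one's size. The other two are clearly larger and smaller. Next I'll triangulate.

```bash
python3 - <<'E'
from h import *
a=load('top');b=load('side')
for n,p,q in(('big',(250.4,251.1),(200.8,201.1)),('mid',(278,217.8),(256.4,221.2)),('small',(312,220.5),(277,264)),('rail',(151.5,236),(172.5,120.2))):
    print(n,tri([ray(a,p),ray(b,q)]).round(4), plane(a,p,.14 if n=='rail' else .096).round(4))
# orientation of mid top outline; rail line
for nm,lo,hi,z in(('cop',(3,110,90),(35,255,255),.084),('rail',(17,130,120),(32,255,255),.14)):
    for m,st,c in blobs(a['image'],lo,hi,100):
        if nm=='cop' and abs(c[0]-277)>8 or nm=='rail' and abs(c[0]-151)>8: continue
        P=np.array([plane(a,(x,y),z)[:2] for y,x in np.argwhere(m)])
        print(nm,P.mean(0).round(4))
        if nm=='cop':
            r=cv2.minAreaRect((P*1000).astype(np.float32)); print(np.round(r[0],1),np.round(r[1],1),r[2],cv2.boxPoints(r).round(1).tolist())
        else:
            w,v=np.linalg.eigh(np.cov(P.T)); print('rail dir deg',np.degrees(np.arctan2(v[1,1],v[0,1])),np.sqrt(12*w))
# rail line in side view
for m,st,c in blobs(b['image'],(17,130,120),(32,255,255),100):
    P=np.array([plane(b,(x,y),.14)[:2] for y,x in np.argwhere(m)]); w,v=np.linalg.eigh(np.cov(P.T)); print('side rail',P.mean(0),np.degrees(np.arctan2(v[1,1],v[0,1])),np.sqrt(12*w))
E
```

```text
big [ 0.4958 -0.0392  0.126 ] [ 0.4948 -0.0396  0.096 ]
mid [ 0.5762 -0.1054  0.0936] [ 0.5765 -0.1054  0.096 ]
small [ 0.5719 -0.192   0.0694] [ 0.5714 -0.1884  0.096 ]
rail [0.5268 0.1919 0.1432] [0.5277 0.1922 0.14  ]
cop [ 0.5759 -0.1051]
[ 576.4 -105.4] [50.5 37.4] 19.299211502075195 [[546.4000244140625, -96.0], [558.7999877929688, -131.39999389648438], [606.4000244140625, -114.69999694824219], [594.0999755859375, -79.4000015258789]]
rail [0.5276 0.1921]
rail dir deg 105.101412256178 [0.01135813 0.09980201]
side rail [0.52659584 0.19686988] 104.74030752035925 [0.01446562 0.10116279]
```

The saddle origin is at about (0.576, -0.105) with its x axis at 19.3°. The rail middle is at (0.527, 0.192), running along 105°. I'll grip across the legs with tool yaw at 109°, then turn to 105°.

Emit:
{"name": "carry_out", "arguments": {"motion": "0.1 -0.04 0 -0.04; 0.25 -0.11 0 -0.08; 0.4 -0.18 0 -0.12; 0.55 -0.25 0 -0.16; 0.7 -0.31 0 -0.2; 0.85 -0.38 0 -0.24; 0.95 -0.42 0 -0.28; 1 -0.44 0 -0.32", "grip": 1}}

```text
time: 0.9
tool_pos: [0.3422, -0.373, 0.219]
ee_rot: [-3.141, -0.001, 1.451]
wrist_force: [-0.3, -0.8, -0.0]
width: 0.0943
finger_force: 0.0
```

```bash
cat >> h.py <<'E'
from scipy.spatial.transform import Rotation as Ro
def need(x,y,z,yawdeg):
    o=robot.get_obs(); R=Ro.from_euler('xyz',o['ee_rot']).as_matrix()
    d=R.T@(np.array([x,y,z])-o['tool_pos']); t=-(yawdeg-np.degrees(o['ee_rot'][2])); t=(t+180)%360-180
    print('t',o['time'],'pos',o['tool_pos'].round(4),'rpy',np.degrees(o['ee_rot']).round(2),'w',round(o['width'],4),'ff',o['finger_force'],'wf',np.round(o['wrist_force'],1),'\nshares',(d/.15).round(3),round(t/180,4))
E
python3 -c "
from h import *
need(.576,-.105,.2,109.3)"
```

```text
t 0.9 pos [ 0.3422 -0.373   0.219 ] rpy [-1.7998e+02 -5.0000e-02  8.3140e+01] w 0.0943 ff 0.0 wf [-0.3 -0.8 -0. ] 
shares [1.96  1.334 0.128] -0.1453
```

Emit:
{"name": "carry_out", "arguments": {"motion": "0.1 0.07 0 -0.02; 0.25 0.17 0 -0.05; 0.4 0.27 0 -0.08; 0.55 0.38 0 -0.11; 0.7 0.48 0 -0.13; 0.85 0.58 0 -0.145; 0.95 0.65 0 -0.145; 1 0.68 0 -0.145"}}

```text
time: 1.7
tool_pos: [0.4622, -0.2371, 0.2188]
ee_rot: [-3.141, -0.001, 1.902]
wrist_force: [-0.4, -0.9, -0.1]
width: 0.094
finger_force: 0.0
```

```bash
python3 -c "
from h import *
need(.576,-.105,.2,109.3)"
```

```text
t 1.7 pos [ 0.4622 -0.2371  0.2188] rpy [-1.7997e+02 -6.0000e-02  1.0895e+02] w 0.094 ff 0.0 wf [-0.4 -0.9 -0.1] 
shares [0.587 1.004 0.126] -0.002
```

Emit:
{"name": "carry_out", "arguments": {"motion": "0.07 0.12 0.02 0; 0.16 0.28 0.04 0; 0.26 0.44 0.06 0; 0.36 0.62 0.08 0; 0.46 0.78 0.1 0; 0.53 0.91 0.11 0; 0.57 0.98 0.12 0; 0.587 1 0.12 -0.002"}}

```text
time: 2.5
tool_pos: [0.5752, -0.1064, 0.2007]
ee_rot: [-3.14, -0.0, 1.907]
wrist_force: [0.5, 0.4, -0.7]
width: 0.0943
finger_force: 0.0
```

```bash
python3 - <<'E'
from h import *
need(.576,-.105,.061,109.3)
o=robot.get_obs(); T=np.eye(4);T[:3,:3]=Ro.from_euler('xyz',o['ee_rot']).as_matrix();T[:3,3]=o['tool_pos']
s=save('wrist'); T=T@s['hand_eye']; print(s['hand_eye'].round(3).tolist())
for nm,lo,hi,z in(('nut',(17,130,120),(32,255,255),.096),('cop',(3,110,90),(35,255,255),.084)):
  for m,st,c in blobs(s['image'],lo,hi,60):
    P=np.array([plane(s,(x,y),z,T)[:2]*1000 for y,x in np.argwhere(m)],np.float32); r=cv2.minAreaRect(P)
    print(nm,c.round(1),st[4],P.mean(0).round(1),[np.round(v,1) for v in r])
E
```

```text
t 2.5 pos [ 0.5752 -0.1064  0.2007] rpy [-1.7992e+02 -3.0000e-02  1.0926e+02] w 0.0943 ff 0.0 wf [ 0.5  0.4 -0.7] 
shares [0.006 0.01  0.931] -0.0002
[[-0.001, 0.964, 0.265, 0.078], [1.0, 0.001, 0.0, -0.001], [0.0, 0.265, -0.964, -0.165], [0.0, 0.0, 0.0, 1.0]]
nut [228.8 269.2] 70 [ 569.1 -178.9] [array([ 569.2, -178.7]), array([9. , 7.9]), np.float64(19.2)]
cop [167.1 106.1] 1610 [477.5 -61.5] [array([477. , -57.1]), array([28.6, 54.1]), np.float64(55.7)]
cop [257.3 194.8] 1442 [ 571.7 -108.5] [array([ 570.1, -108.5]), array([37.9, 38.2]), np.float64(19.2)]
cop [230.3 262.7] 899 [ 569.3 -178.6] [array([ 569.4, -178.9]), array([25.6, 34.4]), np.float64(3.2)]
```

View pics/wrist.png

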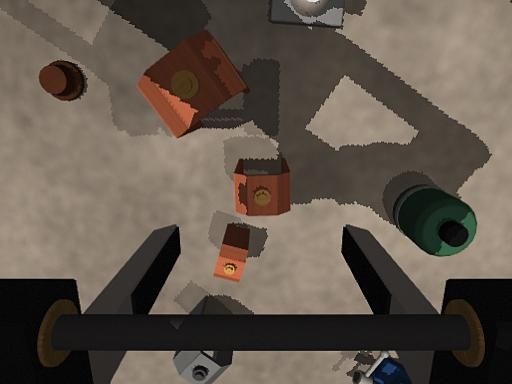

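The wrist view shows the saddle at (262,195), squared to the fingers and centred between them (gap 180–342). Nothing stands in the fingers' way, so I'm descending.

Emit:
{"name": "carry_out", "arguments": {"motion": "0.006 0.01 0.1 0; 0.006 0.01 0.25 0; 0.006 0.01 0.42 0; 0.006 0.01 0.6 0; 0.006 0.01 0.75 0; 0.006 0.01 0.86 0; 0.006 0.01 0.92 0; 0.006 0.01 0.935 0"}}

```text
time: 3.35
tool_pos: [0.5747, -0.1059, 0.0594]
ee_rot: [-3.139, -0.001, 1.905]
wrist_force: [-1.3, 0.1, -1.0]
width: 0.0938
finger_force: 0.0
```

```bash
python3 - <<'E'
from h import *
need(.576,-.105,.06,109.3)
E
```

```text
t 3.35 pos [ 0.5747 -0.1059  0.0594] rpy [-1.7985e+02 -8.0000e-02  1.0913e+02] w 0.0938 ff 0.0 wf [-1.3  0.1 -1. ] 
shares [ 0.003  0.01  -0.004] -0.0009
```

Emit:
{"name": "carry_out", "arguments": {"motion": "0 0 0 0; 0 0 0 0; 0 0 0 0; 0 0 0 0; 0 0 0 0; 0 0 0 0; 0 0 0 0; 0 0 0 0", "grip": -0.2}}

```text
time: 4.15
tool_pos: [0.5763, -0.1054, 0.0615]
ee_rot: [3.141, 0.0, 1.906]
wrist_force: [-0.7, 0.2, 1.2]
width: 0.0499
finger_force: 29.9
```

Gripped at 49.9 mm, which is the right size. Lifting.

Emit:
{"name": "carry_out", "arguments": {"motion": "0 0 -0.08 0; 0 0 -0.22 0; 0 0 -0.38 0; 0 0 -0.54 0; 0 0 -0.7 0; 0 0 -0.85 0; 0 0 -0.96 0; 0 0 -1 0"}}

```text
time: 4.95
tool_pos: [0.5769, -0.1056, 0.2138]
ee_rot: [3.139, 0.002, 1.906]
wrist_force: [0.5, 0.8, -2.2]
width: 0.0499
finger_force: 29.9
```

```bash
python3 - <<'E'
from h import *
need(.527,.192,.21,105)
b=save('side')
E
```

```text
t 4.95 pos [ 0.5769 -0.1056  0.2138] rpy [1.7983e+02 1.2000e-01 1.0920e+02] w 0.0499 ff 29.871160089969635 wf [ 0.5  0.8 -2.2] 
shares [1.983 0.338 0.022] 0.0233
```

View pics/side.png

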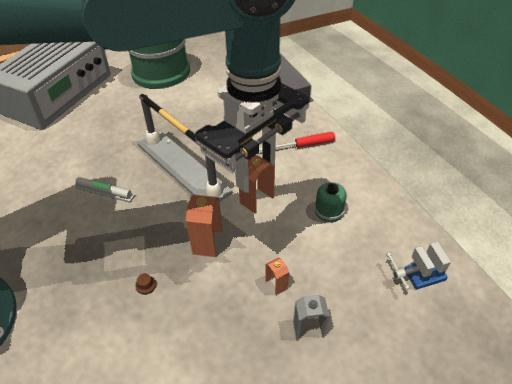

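The copper saddle hangs straight in the gripper at (257,185) and the other objects haven't moved. I'll raise it further to clear the posts and travel to the rail.

Emit:
{"name": "carry_out", "arguments": {"motion": "0 0 -0.08 0; 0.1 0.02 -0.18 0; 0.25 0.04 -0.23 0; 0.42 0.07 -0.23 0; 0.6 0.1 -0.23 0; 0.78 0.13 -0.23 0.01; 0.93 0.16 -0.23 0.02; 1 0.17 -0.23 0.023"}}

```text
time: 5.8
tool_pos: [0.5502, 0.0475, 0.2463]
ee_rot: [3.141, -0.001, 1.836]
wrist_force: [0.7, 0.7, -2.6]
width: 0.0501
finger_force: 29.9
```

```bash
python3 - <<'E'
from h import *
need(.527,.192,.245,105)
E
```

```text
t 5.8 pos [0.5502 0.0475 0.2463] rpy [ 1.7999e+02 -6.0000e-02  1.0521e+02] w 0.0501 ff 29.871205687522888 wf [ 0.7  0.7 -2.6] 
shares [0.97  0.103 0.009] 0.0012
```

Emit:
{"name": "carry_out", "arguments": {"motion": "0.08 0.01 0 0; 0.22 0.02 0 0; 0.38 0.04 0 0; 0.55 0.06 0 0; 0.72 0.08 0 0; 0.86 0.09 0 0; 0.95 0.1 0 0.001; 0.97 0.103 0 0.001"}}

```text
time: 6.6
tool_pos: [0.5278, 0.1902, 0.2457]
ee_rot: [-3.141, 0.0, 1.832]
wrist_force: [-0.7, -0.5, -3.1]
width: 0.05
finger_force: 29.9
```

```bash
python3 - <<'E'
from h import *
need(.527,.192,.15,105)
b=save('side'); c=b['image'][60:220,90:290]
o=robot.get_obs(); T=np.eye(4);T[:3,:3]=Ro.from_euler('xyz',o['ee_rot']).as_matrix();T[:3,3]=o['tool_pos']
s=save('wrist'); T=T@s['hand_eye']
for m,st,c2 in blobs(s['image'],(17,130,100),(32,255,255),60):
    P=np.array([plane(s,(x,y),.14,T)[:2] for y,x in np.argwhere(m)]); w,v=np.linalg.eigh(np.cov(P.T)); print(c2,st,P.mean(0).round(4),np.degrees(np.arctan2(v[1,1],v[0,1])),np.sqrt(12*w))
im=np.hstack([cv2.resize(c,(480,384),interpolation=cv2.INTER_CUBIC),cv2.resize(s['image'],(320,240)).repeat(1,0) if 0 else cv2.copyMakeBorder(cv2.resize(s['image'],(320,240)),0,144,0,0,0)])
cv2.imwrite('pics/over.png',im[:,:,::-1])
E
```

```text
t 6.6 pos [0.5278 0.1902 0.2457] rpy [-179.99    0.    104.97] w 0.05 ff 29.871180653572083 wf [-0.7 -0.5 -3.1] 
shares [ 0.013 -0.002  0.638] -0.0002
[266.24590164 144.7704918 ] [263 138   6  15  61] [0.5201 0.2334] 104.11201807555625 [0.00388008 0.01081218]
[261.98132428 217.74023769] [255 191  15  49 589] [0.5329 0.172 ] 107.8905542122208 [0.01174531 0.04020351]
```

View pics/over.png

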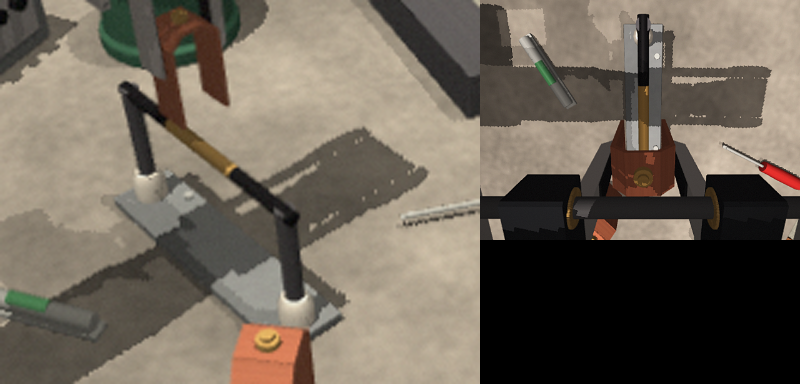

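In the wrist view the bar runs straight up column 643 of the composite, through the saddle's centre, and the side view shows the legs above the brass. Lowering now.

Emit:
{"name": "carry_out", "arguments": {"motion": "0.013 0 0.08 0; 0.013 0 0.18 0; 0.013 0 0.29 0; 0.013 0 0.4 0; 0.013 0 0.5 0; 0.013 0 0.58 0; 0.013 0 0.63 0; 0.013 0 0.65 0"}}

```text
time: 7.5
tool_pos: [0.5272, 0.1908, 0.147]
ee_rot: [-3.14, 0.0, 1.83]
wrist_force: [-0.8, -0.3, -2.2]
width: 0.0501
finger_force: 29.9
```

Emit:
{"name": "carry_out", "arguments": {"motion": "0 0 0.02 0; 0 0 0.04 0; 0 0 0.06 0; 0 0 0.08 0; 0 0 0.09 0; 0 0 0.1 0; 0 0 0.11 0; 0 0 0.11 0"}}

```text
time: 8.3
tool_pos: [0.5275, 0.191, 0.1315]
ee_rot: [-3.141, 0.0, 1.831]
wrist_force: [-0.0, 0.3, -3.2]
width: 0.0496
finger_force: 29.9
```

```bash
python3 - <<'E'
from h import *
need(.527,.192,.1235,105)
b=save('side'); c=b['image'][60:220,90:290]
cv2.imwrite('pics/low.png',cv2.resize(c,(600,480),interpolation=cv2.INTER_CUBIC)[:,:,::-1])
E
```

```text
t 8.3 pos [0.5275 0.191  0.1315] rpy [-179.98    0.    104.88] w 0.0496 ff 29.871226251125336 wf [-0.   0.3 -3.2] 
shares [ 0.007 -0.001  0.053] -0.0007
```

View pics/low.png

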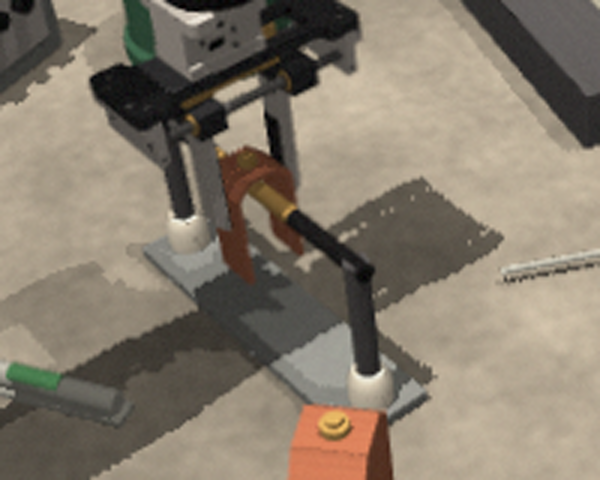

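The saddle straddles the brass with its top just above the bar (composite 255,185). Lowering slowly until it touches.

Emit:
{"name": "carry_out", "arguments": {"motion": "0 0 0.005 0; 0 0 0.01 0; 0 0 0.015 0; 0 0 0.02 0; 0 0 0.025 0; 0 0 0.03 0; 0 0 0.03 0; 0 0 0.03 0"}}

```text
time: 9.15
tool_pos: [0.5276, 0.191, 0.1272]
ee_rot: [-3.142, 0.0, 1.83]
wrist_force: [-0.4, -0.5, -1.7]
width: 0.05
finger_force: 29.9
```

Emit:
{"name": "carry_out", "arguments": {"motion": "0 0 0.003 0; 0 0 0.006 0; 0 0 0.009 0; 0 0 0.012 0; 0 0 0.015 0; 0 0 0.015 0; 0 0 0.015 0; 0 0 0.015 0"}}

```text
time: 9.95
tool_pos: [0.5276, 0.191, 0.125]
ee_rot: [3.142, 0.0, 1.831]
wrist_force: [0.1, 0.7, -2.3]
width: 0.0498
finger_force: 29.9
```

Emit:
{"name": "carry_out", "arguments": {"motion": "0 0 0.003 0; 0 0 0.006 0; 0 0 0.009 0; 0 0 0.012 0; 0 0 0.012 0; 0 0 0.012 0; 0 0 0.012 0; 0 0 0.012 0"}}

```text
time: 10.75
tool_pos: [0.5276, 0.191, 0.1232]
ee_rot: [3.142, 0.0, 1.83]
wrist_force: [0.4, -0.5, -2.4]
width: 0.0497
finger_force: 29.9
```

Emit:
{"name": "carry_out", "arguments": {"motion": "0 0 0.003 0; 0 0 0.006 0; 0 0 0.009 0; 0 0 0.012 0; 0 0 0.012 0; 0 0 0.012 0; 0 0 0.012 0; 0 0 0.012 0"}}

```text
time: 11.55
tool_pos: [0.5277, 0.1911, 0.1224]
ee_rot: [3.141, 0.0, 1.831]
wrist_force: [-3.7, -1.1, 5.5]
width: 0.0499
finger_force: 29.9
```

Contact: vertical force has risen by about 8 N. Releasing.

Emit:
{"name": "carry_out", "arguments": {"motion": "0 0 0 0; 0 0 0 0; 0 0 0 0; 0 0 0 0; 0 0 0 0; 0 0 0 0; 0 0 0 0; 0 0 0 0", "grip": 0.7}}

```text
time: 12.35
tool_pos: [0.5276, 0.191, 0.1213]
ee_rot: [3.142, 0.0, 1.831]
wrist_force: [-0.1, -0.4, -0.2]
width: 0.0797
finger_force: 0.0
```

```bash
python3 - <<'E'
from h import *
need(.527,.192,.26,105)
b=save('side'); c=b['image'][60:220,90:290]
cv2.imwrite('pics/rel.png',cv2.resize(c,(600,480),interpolation=cv2.INTER_CUBIC)[:,:,::-1])
E
```

```text
t 12.35 pos [0.5276 0.191  0.1213] rpy [1.8000e+02 1.0000e-02 1.0488e+02] w 0.0797 ff 0.0 wf [-0.1 -0.4 -0.2] 
shares [ 0.007 -0.002 -0.924] -0.0007
```

View pics/rel.png

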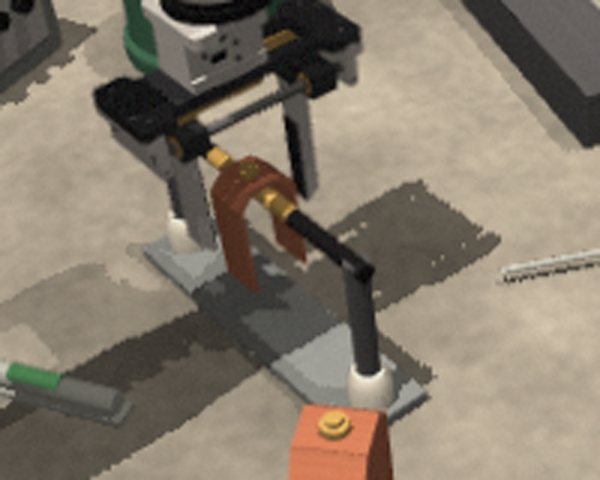

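The saddle hangs on the brass at composite (255,185), upright, with the fingers clear on both sides. Retreating straight up.

Emit:
{"name": "carry_out", "arguments": {"motion": "0 0 -0.06 0; 0 0 -0.16 0; 0 0 -0.3 0; 0 0 -0.45 0; 0 0 -0.6 0; 0 0 -0.75 0; 0 0 -0.88 0; 0 0 -0.95 0"}}

```text
time: 13.2
tool_pos: [0.5284, 0.1912, 0.2679]
ee_rot: [3.136, 0.0, 1.831]
wrist_force: [-0.6, -0.4, 0.5]
width: 0.08
finger_force: 0.0
```

Emit:
{"name": "carry_out", "arguments": {"motion": "0 0 0 0; 0 0 0 0; 0 0 0 0; 0 0 0 0; 0 0 0 0; 0 0 0 0; 0 0 0 0; 0 0 0 0"}}

```text
time: 14.0
tool_pos: [0.5276, 0.191, 0.2638]
ee_rot: [-3.141, 0.0, 1.831]
wrist_force: [-0.5, -0.6, -0.2]
width: 0.0801
finger_force: 0.0
```

```bash
python3 - <<'E'
from h import *
need(.527,.192,.26,105)
b=save('side'); c=b['image'][60:220,90:290]
cv2.imwrite('pics/end.png',cv2.resize(c,(600,480),interpolation=cv2.INTER_CUBIC)[:,:,::-1])
E
```

```text
t 14.0 pos [0.5276 0.191  0.2638] rpy [-1.7999e+02  1.0000e-02  1.0488e+02] w 0.0801 ff 0.0 wf [-0.5 -0.6 -0.2] 
shares [ 0.007 -0.002  0.025] -0.0007
```

View pics/end.png

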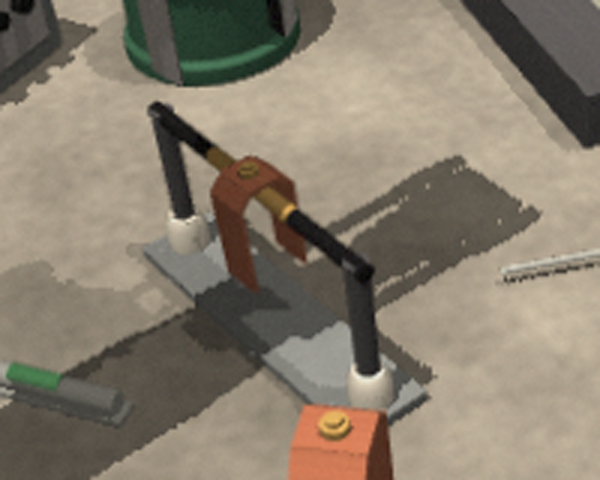

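The saddle hangs straight in the middle of the brass, at (250,200) in the crop, and the arm is well clear. Handing in.

```bash
python3 -c "
from bench import robot
print(robot.close_job())"
```

```text
the job is handed in; nothing more can be done
None
```

The medium-sized copper saddle (50 mm wide, as described) now hangs upright over the middle of the brass stretch, lowered until it touched the bar before release; the grey saddle and geophone were not touched, and I handed the job in at about 14 s (the hand-in returned no verdict).

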